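# Turn an espadrille sole end for end and press its heel

### The job

The toe end of the espadrille sole in the lever press has been pressed; now do the heel. Draw the sole out, turn it end for end, lay it back flat and straight on the press bed with its heel pushed home into the V of the bent steel stop, and let go of it. Then pull the lever all the way down so that the pad squeezes the heel for a moment, put the lever back up and leave the sole where it is, without disturbing the other things on the bench.

Things in the scene. Friction and masses are not known exactly. Their poses are not given: they have to be found in the camera images.
- press: Green cast bench lever press, fixed to the table. Origin on the table under the ram; x points from the open throat in to the column, z up. In its frame (mm): flat steel bed at z 45, x -130 to 45, y -50 to 50; head over the throat x -36 to 111, y -32 to 32, z 125 to 237 (ram rises through its top to 265); column x 61 to 111. The lever is on the -y side
- heel_home (a point): where the very end of the heel lies when home in the bent stop: on the bed, press frame (20, 0, 45) mm. The stop is a 4 mm steel strip, 18 mm tall (lower than the sole), bent to a 120 degree V opening to press -x (apex at x 24, wings 36 mm long); it centres a round heel
- sole: the sole to be turned: tan jute cord on dark rubber, dark rubber guard round the toe; rigid, 196 mm long, 28 mm thick, about 0.2 kg. Origin at the centre of its underside, x to the toe, z up. Straight sides 52 mm apart from x = -71 to +22 mm (grip here); widest 66 mm at x = 42; heel end 27 mm radius. Starts on the press bed, toe towards the column, drawn back 15 to 45 mm
- sole_heel (a point): the very end of the sole's heel (the narrower end, no rubber guard), on its underside: sole frame (-98, 0, 0) mm
- sole_toe (a point): the very end of the sole's toe (the wider end with the dark rubber guard), on its underside: sole frame (98, 0, 0) mm
- lever (a joint): press lever, rad: 0 = fully up (bar rising at 50 degrees towards press -x), grows as pulled down, 1.2 = hard stop. The pad sinks 22 mm per rad, meets a sole on the bed at about 1.0, then squeezes it against a spring (about 43 N at the stop). Needs about 2 N at the grip, 8 N at the stop; stays where it is left, but springs back a little from the stop
- lever_grip (a point): centre of the black round grip (22 mm diameter, 53 mm long plus round ends) at the end of the lever, 180 mm from the pivot; the bar ends 34 mm beyond this point. It moves with the lever
- lever_pivot (a point): the lever's axis at the middle of its bar: press frame (0, -95, 170) mm; it runs along press y, so the grip swings in the upright plane y = -95 mm of the press, on its -x side. The green pinion boss (24 mm radius) reaches from the head to this bar
- foot: the pressing foot under the ram: steel plate with a red-brown rubber pad, 66 x 60 mm; origin at the centre of the pad's underside, 95 mm above the table with the lever fully up; moved by the lever
- done_sole: a finished sole like the other, lying flat on the bench; leave it. Origin at the centre of its underside
- hammer: shoemaker's hammer with red and yellow handle, 240 mm long, lying; leave it. Origin at the bottom near the middle of its length
- last: wooden shoe last, 230 mm long, 105 mm tall; leave it. Origin at the bottom centre
- glue_tin: glue tin, 84 mm diameter, 115 mm tall; leave it. Origin at the bottom centre
- twine: cone of jute twine, 84 mm diameter at the foot, 150 mm tall; leave it. Origin at the bottom centre
- brush_jar: blue jar with brushes, 72 mm diameter, about 200 mm tall with its brushes; leave it. Origin at the bottom centre
- wax: block of yellow wax, 85 x 55 x 30 mm; leave it. Origin at the bottom centre
Mind the look-alikes: they are no part of the job. What is shaped like the sole but purple is not meant.

How it is judged:
On the way, in this order (a step that is already met when the one before it is completed fails the run):
1. the sole lies flat and straight on the bed, heel home in the bent stop, let go of, with the lever still up (horizontal distance between sole_heel and heel_home below 0.006 m and angle between the x axis of sole and the x axis of press, either way round below 0.12 rad and angle between sole's own z axis and vertical below 0.05 rad and contact force between sole and the fingers below 0.3 N and value of joint lever below 0.8 rad), for 0.2 s.
2. the lever is right down and the pad squeezes the heel with more than 20 N, the sole still home (contact force between foot and sole above 20 N and value of joint lever above 1.08 rad and horizontal distance between sole_heel and heel_home below 0.007 m), for 0.3 s.
At the end, for the whole second after the job is handed in: The lever is back up (below 0.35 rad) and the pad is clear of the sole; the sole lies at rest, flat on the bed (tilt below 0.05 rad), heel within 7 mm of its home point in the bent stop, straight with the press within 0.12 rad; it was pressed there once with the lever right down (value of joint lever below 0.35 rad and horizontal distance between sole_heel and heel_home below 0.007 m and angle between the x axis of sole and the x axis of press, either way round below 0.12 rad and angle between sole's own z axis and vertical below 0.05 rad and linear speed of sole below 0.01 m/s and contact force between foot and sole below 0.3 N); the robot touches nothing.
It fails at once if another thing on the bench is moved more than 30 mm (distance of any of done_sole, hammer, last, glue_tin, twine, brush_jar, wax from where it was at the start of the episode above 0.03 m).
It also fails if it takes over 58 s, if anything falls off the work surface, if the arm or the gripper's body presses on something with over 40 N, if the wrist force passes 120 N, or if a joint passes its speed limit or range.

### The arm

A 7-joint arm with a two-finger parallel gripper is mounted at the origin on the work surface. World frame = base frame: x ahead of the robot, y to its left, z up, the work surface at z = 0. Lengths are in m, angles in rad, forces in N, time in s.
With the tool pointing down it reaches from about 0.425 to 0.925 m from the base axis. Payload 6.8 kg.
Tool frame: the origin (TCP) lies between the finger pads; the fingertips stand 22 mm ahead of it and the grasp point (between the pads) lies 3 mm ahead of it; z points along the fingers, y is the line along which they close (so a half turn about z gives the same grasp; the last joint's range is limited). The gripper opens to 85 mm and grips with 20 to 120 N. Pads are 22 mm wide; open, the fingers measure 114 mm over their backs; the gripper's body (76 mm by 85 mm) begins 54 mm behind the grasp point. The pads swing forward as they close: fully open they stand 13 mm farther back than shut.
Start: joints at [1.196, 0.477, 0.022, 1.555, -0.011, 1.109, -0.083], TCP at [0.178, -0.651, 0.253] pointing down, gripper open.
Joint ranges: [-2.96, 2.96], [-0.34, 2.1], [-1.41, 1.46], [0.24, 2.44], [-1.37, 4.51], [0.17, 1.92], [-2.96, 2.96]. Speed limits (rad/s): [2.39, 2.39, 3.14, 3.14, 3.14, 3.14, 3.14].

### API

Orientations are given as a unit quaternion [w, x, y, z].
In Python, from station import bot gives the robot as it stands.
- The arm moves only by the tool servo_tool, never from a script. Its argument "motion" is a list that holds one entry, the list of rows, each a list of 5 numbers: the opening, from 0 (shut) to 1 (fully open), then the shift along the world's x, y, z each as a share of 0.04 m, from -1 to 1, then the turn about the world's z as a share of 0.12 rad, from -1 to 1. A call has 1 to 20 rows; each row shifts and turns the commanded pose from where the row before left it; what a row does not reach is not made up. A row lasts 1/10 s, in which the tool goes at most 50 mm and 8.59 degrees, less where a joint would pass 70% of its speed; a pose out of reach is approached as far as the arm can. A call with a number of a shift or a turn outside -1 to 1 is refused whole. A call with a gripper value outside its range is refused whole. The fingers move at their own pace and stop on an object; "newtons" is the grip in N (left out, the last holds). Time passes only in rows, so rows that do not move let the fingers close. It gives the time, the measured TCP pose, the force, the opening and the grip force at its end, in the units of the state.
- bot.get_obs(): the state, without advancing time (a new reading comes with each control period).
- bot.read_camera(name): name is "side" or "top"; returns (picture, depth): 480x640x3 uint8, red, green, blue; 480x640 float32, m along the optical axis (not along the pixel's ray), 0 where there is no reading.
- bot.get_calibration(name): a dict with "fovy" (degrees; the focal length in pixels is half the picture's height over the tangent of half this angle, whatever the lens; pixels are square), "cx", "cy" (the principal point, pixels), "k1" (the pictures are not rectified: a ray, as slopes to the right and down, at radius r is drawn at 1 + k1 r^2 times it, then the intrinsics apply), "view" (4x4, takes a point from world to camera coordinates). Camera axes: x right, y down, z forward; pixel columns grow to the right and rows downward; lengths in m; the calibration is good to about 2 mm. A picture is of the moment at which its call begins. get_calibration takes no time and is no camera call.
- bot.hand_in(): hands the job in; it is judged then, once.
The state is a dict: "t": time; "q": joint angles; "joint_vel": joint speeds; "joint_torque": joint torques, N m; "eef_pos": TCP position; "tool_rot": TCP orientation; "contact_force": force on the tool from outside, world axes, zero at the start; "torque": the same for the moment, N m; "gripper_width": opening from 0.0 (shut) to 1.0 (fully open); "grasp_force": force on a finger pad.
Only numpy, scipy, OpenCV 4.12 (cv2) and the standard library are available. Lean on these libraries where they do the work, as an engineer would, in place of code of your own. Each camera call takes 0.05 s, during which the arm holds its last target. There are 200 camera calls.

## Working session

There is one attempt and no reset: what is moved stays moved. The work goes in short steps, Python scripts to look and compute and a tool call to move; the robot and the scene stay as the last step left them, time stands still between calls to the robot, and variables do not carry over. Pictures are saved under pics/ and viewed, at most 10 in all, crops included, and the job is handed in when it is done.

Besides the shell and the picture viewer there is one more tool, called after "Emit:" by a JSON object that holds its "fn" and its "kwargs", one argument or row to a line. servo_tool: Moves the arm, as the interface text tells. Shift numbers are shares of 0.04 m and turn numbers shares of 0.12 rad, none past 1 either way. Its arguments: {"type":"object","properties":{"motion":{"type":"array"},"newtons":{"type":"number"}},"required":["motion"]}

```bash
ls; mkdir -p pics
cat > h.py <<'E'
import numpy as np, cv2
from station import bot
def K(c):
    f=240/np.tan(np.radians(c['fovy'])/2); return np.array([[f,0,c['cx']],[0,f,c['cy']],[0,0,1.]]), np.array([c['k1'],0,0,0,0.])
def rays(name,px):
    c=bot.get_calibration(name); k,d=K(c); V=np.array(c['view'])
    u=cv2.undistortPoints(np.array(px,float).reshape(-1,1,2),k,d).reshape(-1,2)
    r=np.c_[u,np.ones(len(u))]; R=V[:3,:3]; return -R.T@V[:3,3], r@R
def onplane(name,px,z):
    o,r=rays(name,px); return o+r*((z-o[2])/r[:,2])[:,None]
def withdepth(name,px,dep):
    o,r=rays(name,px); p=np.array(px).astype(int).reshape(-1,2); return o+r*dep[p[:,1],p[:,0]][:,None]
def proj(name,P):
    c=bot.get_calibration(name); k,d=K(c); V=np.array(c['view'])
    return cv2.projectPoints(np.array(P,float).reshape(-1,1,3),cv2.Rodrigues(V[:3,:3])[0],V[:3,3],k,d)[0].reshape(-1,2)
E
python3 - <<'E'
from h import *
for n in("top","side"):
    p,d=bot.read_camera(n); cv2.imwrite(f"pics/{n}0.png",p[:,:,::-1]); np.save(f"{n}0.npy",d); c=bot.get_calibration(n); print(n,c['fovy'],c['k1'],rays(n,[[320,240]]))
print(bot.get_obs())
E
```

```text
pics
top 52.73980960471974 -0.11080692129842058 (array([0.34469905, 0.04089368, 1.61334177]), array([[ 0.17992325, -0.00247077, -0.98370162]]))
side 42.32190795560778 0.04616452612371079 (array([ 0.4271834 , -1.13701867,  1.19307603]), array([[ 0.11034573,  0.75568569, -0.64561543]]))
{'t': 0.1, 'q': array([ 1.19591444,  0.47770628,  0.02233081,  1.55633817, -0.0115028 ,
        1.10927839, -0.08308608]), 'joint_vel': array([ 0.00072209, -0.00219585,  0.00035131, -0.00272026,  0.00113165,
       -0.0016036 , -0.00131384]), 'joint_torque': array([ 5.11355727e-03, -5.97756600e+01,  1.61387008e+00, -2.81957030e+01,
        1.28680863e-02,  4.95324988e-03, -5.20682829e-05]), 'eef_pos': array([ 0.1778221 , -0.65065325,  0.25243623]), 'tool_rot': array([-7.85056355e-04,  9.91113410e-01,  1.33017167e-01, -1.59707910e-04]), 'contact_force': array([ 0.0902904 , -0.15775109,  0.0715336 ]), 'torque': array([ 0.00074184, -0.04528727, -0.016451  ]), 'grasp_force': 0.0, 'gripper_width': 1.0009557302886825}
```

View pics/top0.png

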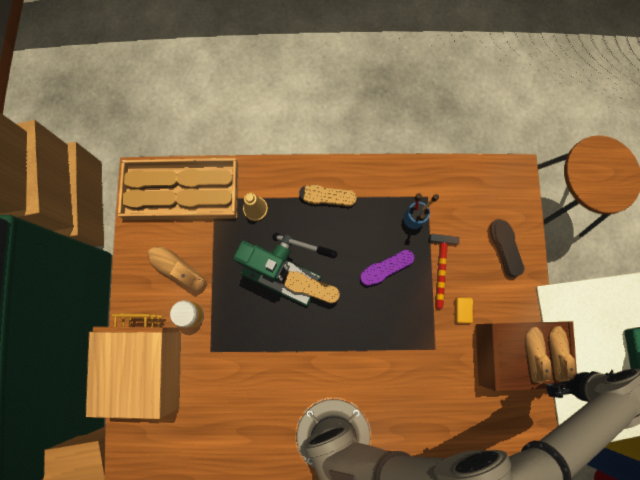

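View pics/side0.png

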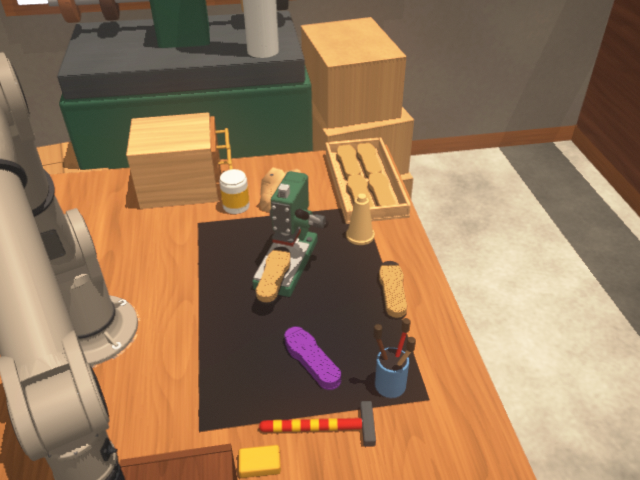

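Top view: the tan sole lies on the press bed at (312,287), with the press at (262,258) and the lever grip at (325,251). Two look-alikes are the purple sole at (388,267) and the finished sole on the mat at (330,196). The one in the press, tan on the steel bed, fits the description. I'll confirm it in an enlarged crop.

Run:
```python
from h import *
a=cv2.imread("pics/top0.png")[220:320,225:355]; b=cv2.imread("pics/side0.png")[165:310,235:345]
a=cv2.resize(a,(390*1,300),interpolation=cv2.INTER_CUBIC); a=cv2.resize(a,(455,350)); b=cv2.resize(b,(330,435),interpolation=cv2.INTER_CUBIC)
m=np.zeros((435,790,3),np.uint8); m[:350,:455]=a; m[:435,460:]=b; cv2.imwrite("pics/crop0.png",m)
# point clouds
d=np.load("top0.npy"); g=np.array([(u,v) for v in range(220,320) for u in range(225,355)])
P=withdepth("top",g,d); p=cv2.imread("pics/top0.png")[g[:,1],g[:,0]].astype(int)
np.save("P.npy",np.c_[P,p,g])
for lo,hi in((.03,.055),(.055,.09),(.2,.25),(.25,.29)):
    s=(P[:,2]>lo)&(P[:,2]<hi); print(lo,s.sum(),P[s].mean(0) if s.any() else '', cv2.minAreaRect(P[s][:,:2].astype(np.float32)*1000) if s.sum()>3 else '')
```

```text
0.03 838 [0.4974319  0.15564752 0.04158803] ((503.4501647949219, 133.8272705078125), (317.7100524902344, 110.29801177978516), 63.83964157104492)
0.055 977 [0.47678489 0.06989779 0.07155919] ((474.3377380371094, 67.31463623046875), (186.1785888671875, 63.56556701660156), 66.90251159667969)
0.2 1147 [0.5447738  0.20735356 0.23406526] ((545.3991088867188, 174.8555908203125), (114.13201141357422, 230.44248962402344), 1.5282050371170044)
0.25 160 [0.54467629 0.11331945 0.26656789] ((546.8681030273438, 110.88314819335938), (42.206993103027344, 173.40158081054688), 13.081424713134766)
```

View pics/crop0.png

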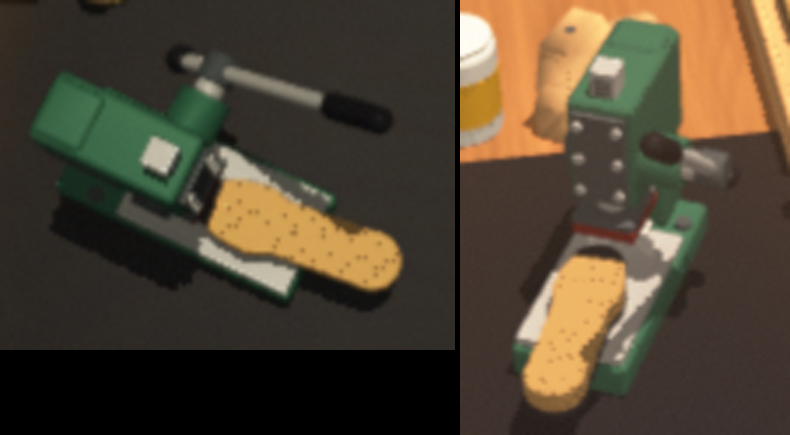

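The crop confirms it. The tan sole is on the steel bed at top (312,287), its wider end under the head, and slightly skewed against the bed. Next I'll fit the press pose.

Run:
```python
from h import *
D=np.load("P.npy"); P=D[:,:3]; bgr=D[:,3:6]; g=D[:,6:8]
b,gr,r=bgr.T
green=(gr>r*1.5)&(gr>b*1.1)&(gr>40)
grey=(abs(gr-r)<25)&(abs(gr-b)<35)&(gr>110)
tan=(r>150)&(r-b>60)
def rect(s,z,n):
    q=onplane("top",g[s]+0.0,z)[:,:2]*1000; R=cv2.minAreaRect(q.astype(np.float32)); 
    c,v=np.linalg.eigh(np.cov(q.T)); print(n,s.sum(),q.mean(0).round(1),"rect",np.round(R[0],1),np.round(R[1],1),round(R[2],1),"pca deg",np.degrees(np.arctan2(v[1,1],v[0,1])).round(1)); return q
rect(green&(P[:,2]>.215)&(P[:,2]<.25),.237,"headtop")
rect(grey&(g[:,0]>262)&(g[:,0]<280)&(g[:,1]>258)&(g[:,1]<272),.265,"ram")
s=grey&(P[:,2]>.03)&(P[:,2]<.06); rect(s,.045,"bed")
s=tan&(P[:,2]>.055)&(P[:,2]<.09); rect(s,.073,"sole"); print(P[s][:,2].mean())
# lever points by distance from bed area, up in image
s=(P[:,2]>.1)&(g[:,0]>278)&(g[:,1]<262); q=P[s]; o=q.mean(0); U,S,V=np.linalg.svd(q-o); print("lever",s.sum(),o,V[0],S, "yaw",np.degrees(np.arctan2(V[0,1],V[0,0])), q.min(0),q.max(0))
# done_sole etc positions
for n,u in dict(purple=(388,267),done=(330,196),jar=(415,215),twine=(255,207),ham=(441,275),tin=(185,315)).items(): print(n,withdepth("top",[u],np.load("top0.npy"))[0].round(3))
```

```text
headtop 909 [544.8 220.6] rect [543.2 216.3] [135.7  64.2] 64.2 pca deg 64.0
ram 80 [524.8 179. ] rect [524.6 179.2] [24.1 25.1] 63.7 pca deg 129.5
bed 246 [485.2 114.4] rect [492.7 113.1] [111.3 100. ] 63.9 pca deg -172.6
sole 862 [475.9  68.9] rect [476.1  62.8] [175.2  62.5] 71.6 pca deg 68.6
0.07167356479753946
lever 582 [0.56866189 0.09449569 0.27332673] [-0.17194671 -0.08202818  0.98168514] [6.17241777 1.23135146 0.41724135] yaw -154.496253277838 [ 0.34469905 -0.00559523  0.1387201 ] [0.63465553 0.16427815 1.61334177]
purple [ 0.542 -0.187  0.026]
done [0.788 0.001 0.02 ]
jar [ 0.701 -0.271  0.096]
twine [0.732 0.246 0.099]
ham [ 0.512 -0.362  0.032]
tin [0.387 0.456 0.118]
```

```bash
cat >> h.py <<'E'
Y=np.radians(63.9); O=np.array([.525,.1785]); XP=np.array([np.cos(Y),np.sin(Y)]); YP=np.array([-XP[1],XP[0]])
def toP(w): w=np.atleast_2d(w)[:,:2]-O; return np.c_[w@XP,w@YP]*1000
def toW(x,y): return O+XP*x/1000+YP*y/1000
E
python3 - <<'E'
from h import *
D=np.load("P.npy"); P=D[:,:3]; b,gr,r=D[:,3:6].T; g=D[:,6:8]
s=(r>120)&(r-b>50)&(P[:,2]>.055)&(P[:,2]<.09)
m=np.zeros((480,640),np.uint8); m[g[s][:,1].astype(int),g[s][:,0].astype(int)]=255
c=max(cv2.findContours(m,0,cv2.CHAIN_APPROX_NONE)[0],key=cv2.contourArea).reshape(-1,2)
q=toP(onplane("top",c+0.0,.073)); print("heel min x",q[q[:,0].argmin()],"max x",q[:,0].max())
x0=q[:,0].min()
for a in range(0,170,12):
    t=q[(q[:,0]>x0+a)&(q[:,0]<x0+a+12)]; mid=t[:,1].mean() if len(t) else 0; hi=t[t[:,1]>mid][:,1]; lo=t[t[:,1]<=mid][:,1]; print(a,hi.mean().round(1),lo.mean().round(1),((hi.mean()+lo.mean())/2).round(1))
# lever points in press frame
p=toP(P); s=(P[:,2]>.1)&(P[:,2]<.4)&(p[:,1]<-70)
z=P[s]; pp=p[s]; print("lever y",np.percentile(pp[:,1],[2,50,98]),"x",pp[:,0].min(),"zmax",z[:,2].max()); k=(pp[:,0]<-60); print(np.polyfit(pp[k,0],z[k,2]*1000,1)); print(proj("top",[[*toW(-116,-95),.308]]))
print("home sole ctr",toW(-78,0),"TCP home",toW(-88,0),"turn pose",toP([.48,-.08]))
E
```

```text
heel min x [-214.6068037   -16.24512989] max x -36.27542881917916
0 1.5 -23.7 -11.1
12 12.2 -35.1 -11.5
24 13.7 -35.8 -11.1
36 15.5 -33.5 -9.0
48 15.8 -24.1 -4.2
60 17.2 -24.2 -3.5
72 18.7 -26.8 -4.1
84 19.6 -29.4 -4.9
96 20.6 -29.0 -4.2
108 23.5 -27.5 -2.0
120 27.6 -29.2 -0.8
132 30.2 -30.8 -0.3
144 29.7 -29.9 -0.1
156 29.1 -27.2 0.9
168 13.6 -15.0 -0.7
lever y [-105.77183336  -93.28938525  -74.68031986] x -159.19046452025862 zmax 0.3247773602309352
[ -0.92646787 178.88772115]
[[321.95135258 248.68336586]]
home sole ctr [0.49068474 0.10845385] TCP home [0.48628535 0.09947357] turn pose [[-251.93739098  -73.3130345 ]]
```

Emit:
{"fn": "servo_tool", "kwargs": {
  "motion": [
    [[1, 0.2, 0.2, 0.4, 0], [1, 0.6, 0.6, 0.4, 0.7], [1, 0.7, 0.7, 0.2, 0.8], [1, 0.7, 0.7, 0, 0.8], [1, 0.7, 0.7, 0, 0.8], [1, 0.7, 0.7, 0, 0.8], [1, 0.7, 0.7, 0, 0.8], [1, 0.7, 0.7, 0, 0.8], [1, 0.7, 0.7, 0, 0.8], [1, 0.7, 0.7, 0, 0.8], [1, 0.5, 0.8, 0, 0.7], [1, 0.1, 0.9, 0, 0.6], [1, 0.1, 0.9, 0, 0], [1, 0, 0.9, 0, 0], [1, 0, 0.9, 0, 0], [1, 0, 0.5, 0, 0], [1, 0, 0, 0, 0]]
  ],
  "newtons": 40
}}

```text
t: 1.8
eef_pos: [0.4625, -0.195, 0.2947]
tool_rot: [0.0, 0.802, 0.597, 0.0]
contact_force: [-0.6, 0.4, 0.6]
gripper_width: 0.998
grasp_force: 0.0
```

```bash
cat >> h.py <<'E'
def st():
    o=bot.get_obs(); w,x,y,z=o['tool_rot']; 
    from scipy.spatial.transform import Rotation as R
    yy=R.from_quat([x,y,z,w]).as_matrix()[:,1]
    print("t",round(o['t'],2),"tcp",o['eef_pos'].round(4),"press",toP(o['eef_pos']).round(1),"ydir",np.degrees(np.arctan2(yy[1],yy[0])).round(2),"F",o['contact_force'].round(1),"g",round(o['gripper_width'],3),round(o['grasp_force'],1),"q",o['q'].round(2)); return o
E
python3 -c "
from h import *
st()
for t in (0,.1,.13,.16,.2):
    a=np.radians(50)-t; c=[]
    for r in (142.5,180,214): c+=[proj('top',[[*toW(-r*np.cos(a),-95),.17+r*np.sin(a)/1000]])[0].round(1), proj('side',[[*toW(-r*np.cos(a),-95),.17+r*np.sin(a)/1000]])[0].round(1)]
    print(t,c)"
```

```text
t 1.8 tcp [ 0.4625 -0.195   0.2947] press [[-362.9 -108.2]] ydir -16.62 F [-0.6  0.4  0.6] g 0.998 0.0 q [ 0.65  0.18 -0.42  1.89  0.08  1.09 -0.09]
0 [array([314. , 246.6]), array([306.9, 208.6]), array([321.9, 248.6]), array([303.4, 204.9]), array([329.3, 250.5]), array([300.2, 201.4])]
0.1 [array([317.4, 248.8]), array([305.7, 214.3]), array([326.2, 251.4]), array([301.8, 212.3]), array([334.4, 253.9]), array([298.2, 210.3])]
0.13 [array([318.4, 249.4]), array([305.3, 216.1]), array([327.3, 252.2]), array([301.4, 214.5]), array([335.8, 254.8]), array([297.6, 213. ])]
0.16 [array([319.3, 250. ]), array([305. , 217.8]), array([328.5, 253. ]), array([300.9, 216.7]), array([337.2, 255.7]), array([297.1, 215.7])]
0.2 [array([320.4, 250.8]), array([304.5, 220.1]), array([330., 254.]), array([300.4, 219.7]), array([338.9, 256.9]), array([296.4, 219.4])]
```

Emit:
{"fn": "servo_tool", "kwargs": {
  "motion": [
    [[1, 0, 0.4, -0.3, -0.3], [1, 0, 0.7, -0.5, -0.32], [1, -0.1, 0.8, -0.6, 0], [1, -0.1, 0.8, -0.6, 0], [1, 0, 0.8, -0.6, 0], [1, 0, 0.8, -0.6, 0], [1, 0, 0.8, -0.3, 0], [1, 0, 0.5, 0, 0], [1, 0.2, 0.4, 0, 0], [1, 0.2, 0.4, 0, 0], [1, 0.2, 0.3, 0, 0], [1, 0.05, 0.1, 0, 0], [1, 0, 0, 0, 0], [1, 0, 0, 0, 0]]
  ]
}}

```text
t: 3.2
eef_pos: [0.4797, 0.0719, 0.1532]
tool_rot: [0.0, 0.826, 0.564, -0.0]
contact_force: [-0.6, -0.2, 0.8]
gripper_width: 0.997
grasp_force: 0.0
```

```bash
python3 -c "
from h import *
st(); print(toW(-108,-3.6))
p,d=bot.read_camera('side'); cv2.imwrite('pics/s1.png',cv2.resize(p[150:330,200:380,::-1],(540,540),interpolation=2))"
```

```text
t 3.2 tcp [0.4797 0.0719 0.1532] press [[-115.7   -6.2]] ydir -21.28 F [-0.6 -0.2  0.8] g 0.997 0.0 q [ 0.17  0.35 -0.53  2.07  0.24  0.79 -0.88]
[0.48071947 0.07992924]
```

View pics/s1.png

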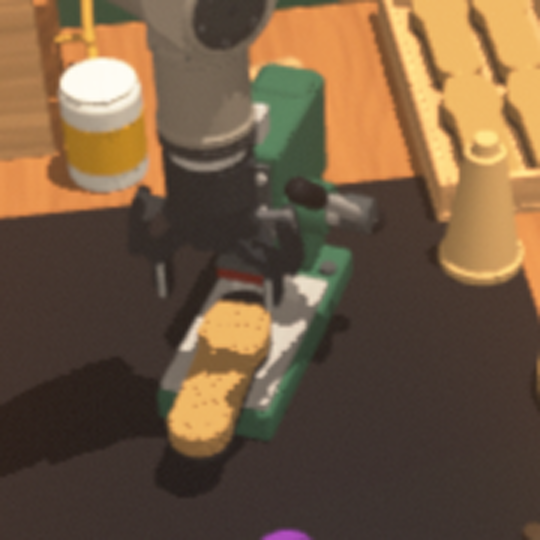

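The gripper is centred over the sole with its fingers on either side of the waist, at about (215,270) in the crop. Lowering and gripping now.

Emit:
{"fn": "servo_tool", "kwargs": {
  "motion": [
    [[1, 0.02, 0.16, -0.5, 0.05], [1, 0, 0, -0.6, 0], [1, 0, 0, -0.5, 0], [1, 0, 0, -0.4, 0], [1, 0, 0, 0, 0], [1, 0, 0, 0, 0], [0.3, 0, 0, 0, 0], [0.3, 0, 0, 0, 0], [0.3, 0, 0, 0, 0], [0.3, 0, 0, 0, 0], [0.3, 0, 0, 0, 0], [0.3, 0, 0, 0, 0], [0.3, 0, 0, 0, 0]]
  ],
  "newtons": 40
}}

```text
t: 4.55
eef_pos: [0.4813, 0.0793, 0.0743]
tool_rot: [0.001, 0.824, 0.567, 0.001]
contact_force: [-1.6, -1.0, 6.8]
gripper_width: 0.605
grasp_force: 41.8
```

```bash
python3 -c "
from h import *
st()"
```

```text
t 4.55 tcp [0.4813 0.0793 0.0743] press [[-108.4   -4.4]] ydir -20.88 F [-1.6 -1.   6.8] g 0.605 41.8 q [ 0.09  0.48 -0.47  2.11  0.36  0.63 -0.99]
```

Emit:
{"fn": "servo_tool", "kwargs": {
  "motion": [
    [[0.3, 0, 0, 0.1, 0], [0.3, -0.08, -0.2, 0, 0], [0.3, -0.18, -0.4, 0, 0], [0.3, -0.22, -0.5, 0.1, 0], [0.3, -0.1, -0.5, 0.2, 0], [0.3, 0, -0.6, 0.4, 0], [0.3, 0.2, -0.7, 0.5, 0], [0.3, 0.2, -0.7, 0.5, 0], [0.3, 0.2, -0.6, 0.4, 0], [0.3, 0, -0.3, 0.2, 0.2], [0.3, 0, 0, 0, 0.5], [0.3, 0, 0, 0, 0.9], [0.3, 0, 0, 0, 0.9], [0.3, 0, 0, 0, 0.9], [0.3, 0, 0, 0, 0.9], [0.3, 0, 0, 0, 0.9], [0.3, 0, 0, 0, 0.9], [0.3, 0, 0, 0, 0.5], [0.3, 0, 0, 0, 0]]
  ],
  "newtons": 50
}}

```text
t: 6.45
eef_pos: [0.4807, -0.1014, 0.169]
tool_rot: [-0.0, 0.541, 0.841, -0.0]
contact_force: [-0.3, 0.6, -2.0]
gripper_width: 0.598
grasp_force: 53.3
```

```bash
python3 -c "
from h import *
st()"
```

```text
t 6.45 tcp [ 0.4807 -0.1014  0.169 ] press [[-270.8  -83.3]] ydir 24.49 F [-0.3  0.6 -2. ] g 0.598 53.3 q [ 0.64  0.36 -0.67  2.03  0.29  0.85  0.23]
```

Emit:
{"fn": "servo_tool", "kwargs": {
  "motion": [
    [[0.3, 0, 0, 0, 0.5], [0.3, 0, 0, 0, 0.95], [0.3, 0, 0, 0, 0.95], [0.3, 0, 0, 0, 0.95], [0.3, 0, 0, 0, 0.95], [0.3, 0, 0, 0, 0.95], [0.3, 0, 0, 0, 0.95], [0.3, 0, 0, 0, 0.95], [0.3, 0, 0, 0, 0.95], [0.3, 0, 0, 0, 0.95], [0.3, 0, 0, 0, 0.95], [0.3, 0, 0, 0, 0.95], [0.3, 0, 0, 0, 0.95], [0.3, 0, 0, 0, 0.95], [0.3, 0, 0, 0, 0.95], [0.3, 0, 0, 0, 0.95], [0.3, 0, 0, 0, 0.95], [0.3, 0, 0, 0, 0.95], [0.3, 0, 0, 0, 0.95], [0.3, 0, 0, 0, 0.9]]
  ]
}}

```text
t: 8.45
eef_pos: [0.481, -0.1013, 0.169]
tool_rot: [-0.001, -0.514, 0.858, 0.0]
contact_force: [0.3, -0.5, -2.4]
gripper_width: 0.597
grasp_force: 53.2
```

Emit:
{"fn": "servo_tool", "kwargs": {
  "motion": [
    [[0.3, 0, 0, 0, 0.3], [0.3, 0, 0, 0, 0], [0.3, 0, 0, 0, 0]]
  ]
}}

```text
t: 8.75
eef_pos: [0.4812, -0.1011, 0.1691]
tool_rot: [-0.0, -0.527, 0.85, 0.0]
contact_force: [1.3, -0.3, -2.3]
gripper_width: 0.594
grasp_force: 53.3
```

Run:
```python
from h import *
o=st()
p,d=bot.read_camera('top'); cv2.imwrite('pics/t2.png',cv2.resize(p[200:380,220:460,::-1],(720,540),interpolation=2)); np.save('t2.npy',d); cv2.imwrite('pics/t2full.png',p[:,:,::-1])
g=np.array([(u,v) for v in range(200,380) for u in range(220,460)]); c=p[g[:,1],g[:,0]].astype(int); P=withdepth('top',g,d)
s=(c[:,0]>120)&(c[:,0]-c[:,2]>50)&(P[:,2]>.13)&(P[:,2]<.21)&(np.hypot(*(P[:,:2]-o['eef_pos'][:2]).T)<.14)
print(s.sum(),P[s][:,2].mean() if s.any() else 0)
```

```text
t 8.75 tcp [ 0.4812 -0.1011  0.1691] press [[-270.3  -83.7]] ydir 153.62 F [ 1.3 -0.3 -2.3] g 0.594 53.3 q [ 1.    0.55 -1.17  2.01  0.62  0.99  2.2 ]
389 0.16601756816061286
```

View pics/t2.png

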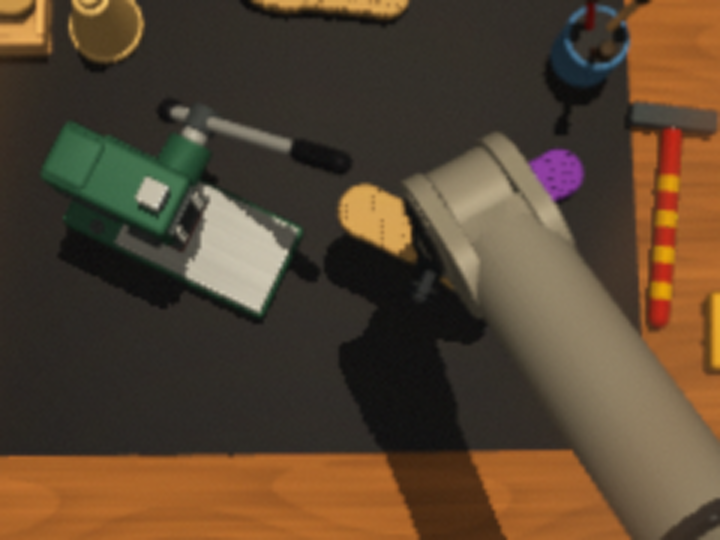

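The sole is turned: its narrower heel end is at crop (342,212), pointing at the press. The bed is fully clear at about (240,250). I'll measure the heel in hand and recheck the bed.

Run:
```python
from h import *
o=bot.get_obs(); img=cv2.imread('pics/t2full.png').astype(int); d=np.load('t2.npy')
def cont(m): return max(cv2.findContours(m,0,cv2.CHAIN_APPROX_NONE)[0],key=cv2.contourArea).reshape(-1,2)+0.0
b,g,r=img[:,:,0],img[:,:,1],img[:,:,2]
m=((r>100)&(r-b>40)).astype(np.uint8)*255; w=np.zeros_like(m); w[255:295,328:362]=1; m*=w
q=onplane('top',cont(m),.17)
q=toP(q); print("heel tip press",q[q[:,0].argmax()])
x1=q[:,0].max()
for a in range(4,60,8):
    t=q[(q[:,0]<x1-a)&(q[:,0]>x1-a-8)]
    if len(t)>1: print(a+4,t[:,1].max().round(1),t[:,1].min().round(1),t[:,1].mean().round(1))
m=((abs(r-g)<25)&(g>100)).astype(np.uint8)*255; w=np.zeros_like(m); w[255:310,270:322]=1; m*=w
c=onplane('top',cont(m),.045); R=cv2.minAreaRect((c[:,:2]*1000).astype(np.float32)); print(R, toP(np.array([R[0]])/1000))
c=toP(c); print("bed y", np.percentile(c[:,1],[3,97]),"x min",c[:,0].min())
for lo,hi in((-110,-60),):
    for sgn in(1,-1):
        t=c[(c[:,0]>lo)&(c[:,0]<hi)&(c[:,1]*sgn>35)]; print(sgn,len(t),np.polyfit(t[:,0],t[:,1],1) if len(t)>3 else'')
```

```text
heel tip press [-159.41512721  -82.46601539]
8 -63.4 -101.2 -83.0
16 -57.8 -107.8 -83.1
24 -57.6 -109.1 -88.5
32 -56.2 -108.8 -77.7
40 -57.3 -108.6 -83.0
48 -57.0 -108.5 -82.6
56 -56.9 -108.3 -86.6
((493.26068115234375, 116.14195251464844), (121.22970581054688, 100.16004180908203), 62.94180679321289) [[-69.9626158    1.06903592]]
bed y [-48.19033244  50.23799212] x min -130.47900527578776
1 14 [-1.59398141e-04  4.93940820e+01]
-1 9 [ -0.19071723 -53.12229904]
```

Emit:
{"fn": "servo_tool", "kwargs": {
  "motion": [
    [[0.3, -0.15, 0.2, 0, 0], [0.3, -0.2, 0.4, 0, 0], [0.3, -0.2, 0.5, 0, 0], [0.3, -0.12, 0.6, 0, 0.04], [0.3, -0.05, 0.6, -0.2, 0], [0.3, 0, 0.5, -0.4, 0], [0.3, 0, 0.35, -0.5, 0], [0.3, 0, 0.13, -0.4, 0], [0.3, 0, 0, -0.22, 0], [0.3, 0, 0, 0, 0], [0.3, 0, 0, 0, 0]]
  ]
}}

```text
t: 9.9
eef_pos: [0.4527, 0.0305, 0.1009]
tool_rot: [0.0, -0.53, 0.848, -0.0]
contact_force: [0.4, 0.2, -2.0]
gripper_width: 0.595
grasp_force: 53.2
```

```bash
python3 -c "
from h import *
st()"
```

```text
t 9.9 tcp [0.4527 0.0305 0.1009] press [[-164.7   -0.2]] ydir 154.03 F [ 0.4  0.2 -2. ] g 0.595 53.2 q [ 0.67  0.59 -1.08  2.15  0.72  0.84  1.82]
```

Emit:
{"fn": "servo_tool", "kwargs": {
  "motion": [
    [[0.3, 0, 0, -0.35, 0], [0.3, 0, 0, -0.24, 0], [0.3, 0.1, 0.2, 0, 0], [0.3, 0.15, 0.31, 0, 0], [0.3, 0.15, 0.31, 0, 0], [0.3, 0.15, 0.31, 0, 0], [0.3, 0.1, 0.2, 0, 0], [0.3, 0, 0, 0, 0], [0.3, 0, 0, -0.05, 0], [0.3, 0, 0, 0, 0]]
  ]
}}

```text
t: 10.9
eef_pos: [0.4783, 0.0828, 0.0746]
tool_rot: [-0.001, -0.53, 0.848, -0.0]
contact_force: [0.2, 0.4, -1.5]
gripper_width: 0.595
grasp_force: 53.2
```

```bash
python3 -c "
from h import *
st()"
```

```text
t 10.9 tcp [0.4783 0.0828 0.0746] press [[-1.065e+02 -1.000e-01]] ydir 153.99 F [ 0.2  0.4 -1.5] g 0.595 53.2 q [ 0.5   0.66 -1.02  2.09  0.79  0.83  1.69]
```

Emit:
{"fn": "servo_tool", "kwargs": {
  "motion": [
    [[0.3, 0, 0, -0.02, 0], [0.3, 0.04, 0.08, 0, 0], [0.3, 0.04, 0.08, 0, 0], [0.3, 0.02, 0.04, 0, 0], [0.3, 0, 0, 0, 0]]
  ]
}}

```text
t: 11.4
eef_pos: [0.4826, 0.0898, 0.0744]
tool_rot: [-0.001, -0.53, 0.848, -0.001]
contact_force: [-1.9, -6.7, 7.7]
gripper_width: 0.597
grasp_force: 54.5
```

```bash
python3 -c "
from h import *
st()"
```

```text
t 11.4 tcp [0.4826 0.0898 0.0744] press [[-98.3  -0.9]] ydir 153.94 F [-1.9 -6.7  7.7] g 0.597 54.5 q [ 0.48  0.67 -1.01  2.08  0.79  0.84  1.68]
```

Emit:
{"fn": "servo_tool", "kwargs": {
  "motion": [
    [[0.3, 0, 0, 0.02, 0], [0.3, 0.02, 0.045, 0, 0], [0.3, 0.02, 0.045, 0, 0], [0.3, 0, 0, 0, 0]]
  ]
}}

```text
t: 11.8
eef_pos: [0.4845, 0.0959, 0.0749]
tool_rot: [0.0, -0.53, 0.848, 0.0]
contact_force: [-0.5, -0.0, -1.6]
gripper_width: 0.596
grasp_force: 53.3
```

```bash
python3 -c "
from h import *
st()"
```

```text
t 11.8 tcp [0.4845 0.0959 0.0749] press [[-92.   0.]] ydir 154.06 F [-0.5 -0.  -1.6] g 0.596 53.3 q [ 0.47  0.67 -1.01  2.07  0.79  0.84  1.67]
```

Emit:
{"fn": "servo_tool", "kwargs": {
  "motion": [
    [[0.3, 0.01, 0.022, 0, 0], [0.3, 0.01, 0.022, 0, 0], [0.3, 0.01, 0.022, 0, 0], [0.3, 0, 0, 0, 0]]
  ]
}}

```text
t: 12.2
eef_pos: [0.4853, 0.0975, 0.0747]
tool_rot: [-0.001, -0.53, 0.848, -0.0]
contact_force: [0.1, -2.4, -0.7]
gripper_width: 0.592
grasp_force: 53.4
```

```bash
python3 -c "
from h import *
st()"
```

```text
t 12.2 tcp [0.4853 0.0975 0.0747] press [[-90.2   0. ]] ydir 154.02 F [ 0.1 -2.4 -0.7] g 0.592 53.4 q [ 0.46  0.67 -1.01  2.07  0.79  0.85  1.67]
```

Emit:
{"fn": "servo_tool", "kwargs": {
  "motion": [
    [[0.3, 0.01, 0.022, 0, 0], [0.3, 0.01, 0.022, 0, 0], [0.3, 0, 0, 0, 0]]
  ]
}}

```text
t: 12.5
eef_pos: [0.4854, 0.0976, 0.0745]
tool_rot: [-0.002, -0.53, 0.848, -0.001]
contact_force: [-2.7, -7.8, 2.8]
gripper_width: 0.597
grasp_force: 53.8
```

```bash
python3 -c "
from h import *
st()"
```

```text
t 12.5 tcp [0.4854 0.0976 0.0745] press [[-90.1  -0.1]] ydir 153.97 F [-2.7 -7.8  2.8] g 0.597 53.8 q [ 0.46  0.68 -1.01  2.07  0.79  0.85  1.67]
```

Emit:
{"fn": "servo_tool", "kwargs": {
  "motion": [
    [[0.3, -0.02, -0.045, -0.01, 0], [0.3, 0, 0, 0, 0], [0.75, 0, 0, 0, 0], [0.9, 0, 0, 0, 0], [0.9, 0, 0, 0, 0], [0.9, 0, 0, 0, 0], [0.9, 0, 0, 0, 0], [0.9, 0, 0, 0.4, 0], [0.9, 0, 0, 0.5, 0], [0.9, -0.1, -0.3, 0.3, 0], [0.9, -0.2, -0.6, 0.3, 0], [0.9, -0.1, -0.7, 0.5, 0], [0.9, 0, -0.7, 0.5, 0], [0.9, 0, -0.6, 0.5, 0], [0.9, 0, -0.3, 0.5, 0], [0.9, 0, 0, 0.5, 0], [0.9, 0, 0, 0, 0]]
  ]
}}

```text
t: 14.2
eef_pos: [0.471, -0.0303, 0.2366]
tool_rot: [0.002, -0.53, 0.848, -0.001]
contact_force: [0.7, -0.6, -0.4]
gripper_width: 0.901
grasp_force: 0.0
```

Run:
```python
from h import *
st()
V=[]
for n in('top','side'):
    p,d=bot.read_camera(n); cv2.imwrite(f'pics/{n}3.png',p[:,:,::-1]); np.save(n+'3.npy',d); V.append(p[:,:,::-1])
a=cv2.resize(V[0][220:320,225:355],(455,350),interpolation=2); b=cv2.resize(V[1][165:310,235:345],(330,435),interpolation=2)
m=np.zeros((435,790,3),np.uint8); m[:350,:455]=a; m[:,460:]=b; cv2.imwrite("pics/crop3.png",m)
img=V[0].astype(int); b,g,r=img[:,:,0],img[:,:,1],img[:,:,2]
m=((r>100)&(r-b>40)).astype(np.uint8)*255; w=np.zeros_like(m); w[250:320,275:345]=1; m*=w
c=max(cv2.findContours(m,0,cv2.CHAIN_APPROX_NONE)[0],key=cv2.contourArea).reshape(-1,2)+0.
q=toP(onplane('top',c,.073)); print("toe tan min",q[:,0].min())
for x in range(-175,-30,12):
    t=q[(q[:,0]>=x)&(q[:,0]<x+12)]
    if len(t)>1: print(x+6,t[:,1].max().round(1),t[:,1].min().round(1),((t[:,1].max()+t[:,1].min())/2).round(1))
```

```text
t 14.2 tcp [ 0.471  -0.0303  0.2366] press [[-211.3  -43.3]] ydir 153.95 F [ 0.7 -0.6 -0.4] g 0.901 0.0 q [ 0.99  0.44 -1.29  1.99  0.48  1.07  2.17]
toe tan min -158.80179520272802
-157 23.7 -23.1 0.3
-145 29.1 -27.7 0.7
-133 31.7 -29.3 1.2
-121 33.0 -32.5 0.3
-109 31.5 -31.1 0.2
-97 28.4 -29.9 -0.7
-85 26.8 -26.0 0.4
-73 26.6 -26.1 0.2
-61 26.5 -26.4 0.0
-49 26.2 -26.5 -0.2
-37 24.6 -25.4 -0.4
-25 -16.9 -24.0 -20.5
```

View pics/crop3.png

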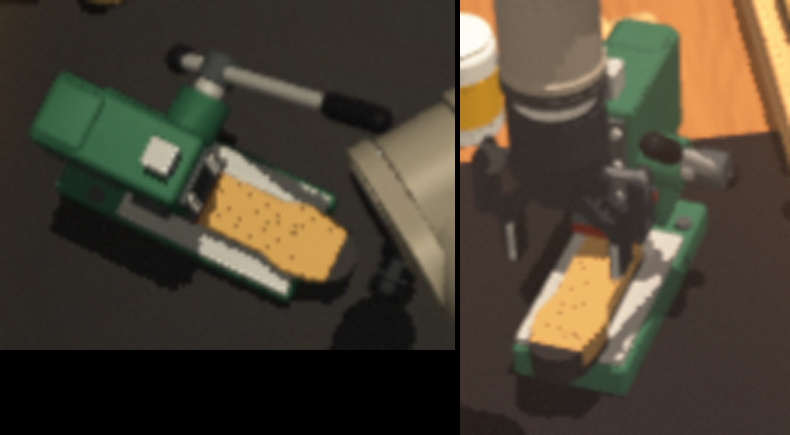

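Top view: the sole is straight and centred on the bed, with the heel under the head and the toe guard at (345,262) outward. Its widest point measures x=-120, which matches the home position. Next is the lever grip, whose centre is at about (327,252) in the full picture, so the lever is at about 0.13 rad.

Emit:
{"fn": "servo_tool", "kwargs": {
  "motion": [
    [[0.9, 0, -0.3, 0.3, 0], [0.9, 0, -0.3, 0.6, 0], [0.9, 0, 0, 0.7, 0], [0.9, 0, 0, 0.7, 0], [0.9, 0, 0, 0.7, 0], [0.9, 0, 0, 0.7, 0], [0.9, 0, 0, 0.5, 0], [0.9, 0.3, 0.2, 0, 0], [0.9, 0.5, 0.4, 0, 0], [0.9, 0.6, 0.5, 0, 0], [0.9, 0.5, 0.5, 0, 0], [0.9, 0.1, 0.2, 0, 0], [0.9, 0, 0, 0, 0], [0.9, 0, 0, 0, 0]]
  ]
}}

```text
t: 15.7
eef_pos: [0.5489, 0.0176, 0.4019]
tool_rot: [-0.001, -0.53, 0.848, 0.0]
contact_force: [-0.1, -0.6, -1.3]
gripper_width: 0.902
grasp_force: 0.0
```

```bash
python3 -c "
from h import *
st(); print(toW(-132.6,-95))"
```

```text
t 15.7 tcp [0.5489 0.0176 0.4019] press [[-134.   -92.3]] ydir 154.07 F [-0.1 -0.6 -1.3] g 0.902 0.0 q [ 0.8   0.39 -1.25  1.6   0.38  1.43  2.21]
[0.55197669 0.01762732]
```

Lower to the grip (z 0.297) and close gently.

Emit:
{"fn": "servo_tool", "kwargs": {
  "motion": [
    [[0.9, 0.07, 0, -0.3, 0], [0.9, 0, 0, -0.6, 0], [0.9, 0, 0, -0.6, 0], [0.9, 0, 0, -0.6, 0], [0.9, 0, 0, -0.4, 0], [0.9, 0, 0, -0.12, 0], [0.9, 0, 0, 0, 0], [0.1, 0, 0, 0, 0], [0.1, 0, 0, 0, 0], [0.1, 0, 0, 0, 0], [0.1, 0, 0, 0, 0], [0.1, 0, 0, 0, 0], [0.1, 0, 0, 0, 0], [0.1, 0, 0, 0, 0], [0.1, 0, 0, 0, 0]]
  ],
  "newtons": 20
}}

```text
t: 17.2
eef_pos: [0.552, 0.0178, 0.2979]
tool_rot: [-0.0, -0.53, 0.848, -0.0]
contact_force: [-4.9, -0.0, 5.3]
gripper_width: 0.254
grasp_force: 21.7
```

```bash
python3 -c "
from h import *
st()
p,d=bot.read_camera('side'); cv2.imwrite('pics/s4.png',cv2.resize(p[130:310,220:400,::-1],(540,540),interpolation=2))"
```

```text
t 17.2 tcp [0.552  0.0178 0.2979] press [[-132.4  -95. ]] ydir 154.04 F [-4.9 -0.   5.3] g 0.254 21.7 q [ 0.75  0.48 -1.19  1.74  0.47  1.24  2.13]
```

View pics/s4.png

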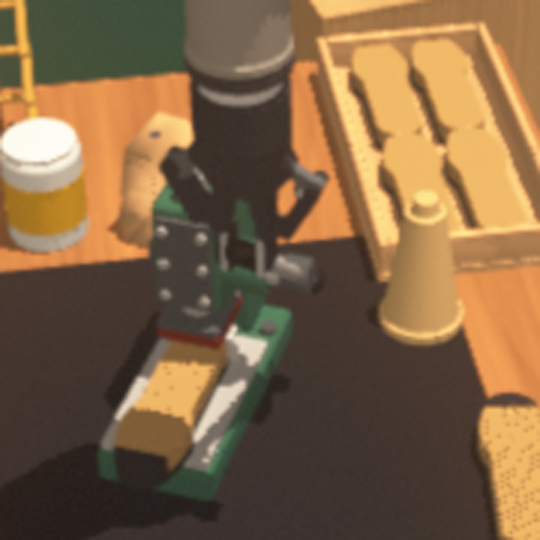

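The jaws hold the grip at crop (240,215); the opening is 21.6 mm, which matches it. I'll work out the arc.

Run:
```python
from h import *
ph=np.radians(np.linspace(42.5,-18.75,17)); x=-180*np.cos(ph); z=180*np.sin(ph)
for dx,dz in zip(np.diff(x),np.diff(z)): w=XP*dx; print((w/40).round(3),round(dz/40,3))
```

```text
[-0.086 -0.176] -0.228
[-0.079 -0.162] -0.241
[-0.072 -0.147] -0.252
[-0.064 -0.131] -0.263
[-0.056 -0.115] -0.272
[-0.048 -0.099] -0.28
[-0.04  -0.082] -0.287
[-0.032 -0.064] -0.292
[-0.023 -0.047] -0.296
[-0.014 -0.029] -0.299
[-0.005 -0.011] -0.3
[0.004 0.007] -0.3
[0.012 0.025] -0.299
[0.021 0.043] -0.297
[0.03  0.061] -0.293
[0.038 0.078] -0.288
```

Emit:
{"fn": "servo_tool", "kwargs": {
  "motion": [
    [[0.1, -0.09, -0.18, -0.23, 0], [0.1, -0.08, -0.16, -0.24, 0], [0.1, -0.07, -0.15, -0.25, 0], [0.1, -0.06, -0.13, -0.26, 0], [0.1, -0.06, -0.12, -0.27, 0], [0.1, -0.05, -0.1, -0.28, 0], [0.1, -0.04, -0.08, -0.29, 0], [0.1, -0.03, -0.06, -0.29, 0], [0.1, 0, 0, 0, 0]]
  ]
}}

```text
t: 18.15
eef_pos: [0.5324, -0.022, 0.2112]
tool_rot: [-0.001, -0.53, 0.848, 0.001]
contact_force: [-3.0, 0.1, -1.9]
gripper_width: 0.248
grasp_force: 19.7
```

```bash
python3 -c "
from h import *
o=st(); p=toP(o['eef_pos'])[0]; print(np.hypot(p[0],o['eef_pos'][2]*1000-173), 50-np.degrees(np.arctan2(o['eef_pos'][2]*1000-173,-p[0])))"
```

```text
t 18.15 tcp [ 0.5324 -0.022   0.2112] press [[-176.8  -94.9]] ydir 154.02 F [-3.   0.1 -1.9] g 0.248 19.7 q [ 0.79  0.54 -1.13  1.88  0.55  1.08  2.12]
180.8724564924175 37.80038272275591
```

Emit:
{"fn": "servo_tool", "kwargs": {
  "motion": [
    [[0.1, -0.02, -0.05, -0.3, 0], [0.1, -0.01, -0.03, -0.3, 0], [0.1, 0, -0.01, -0.3, 0], [0.1, 0, 0.01, -0.3, 0], [0.1, 0.01, 0.02, -0.3, 0], [0.1, 0.02, 0.04, -0.3, 0], [0.1, 0.03, 0.06, -0.29, 0], [0.1, 0.04, 0.08, -0.29, 0], [0.1, 0.02, 0.03, -0.1, 0], [0.1, 0, 0, 0, 0], [0.1, 0, 0, 0, 0]]
  ],
  "newtons": 30
}}

```text
t: 19.25
eef_pos: [0.5356, -0.0159, 0.115]
tool_rot: [-0.002, -0.53, 0.848, -0.001]
contact_force: [-12.3, -3.1, 17.8]
gripper_width: 0.247
grasp_force: 35.5
```

```bash
python3 -c "
from h import *
o=st(); p=toP(o['eef_pos'])[0]; print(np.hypot(p[0],o['eef_pos'][2]*1000-173), np.radians(50)-(np.arctan2(o['eef_pos'][2]*1000-173,-p[0])))"
```

```text
t 19.25 tcp [ 0.5356 -0.0159  0.115 ] press [[-169.9  -95.1]] ydir 154.03 F [-12.3  -3.1  17.8] g 0.247 35.5 q [ 0.68  0.65 -1.02  1.95  0.7   0.94  2.  ]
179.55188137822645 1.201693884297993
```

Hard stop reached at about 1.20 rad. Hold briefly, then raise along the reverse arc.

Emit:
{"fn": "servo_tool", "kwargs": {
  "motion": [
    [[0.1, 0, 0, 0, 0], [0.1, 0, 0, 0, 0], [0.1, 0, 0, 0, 0], [0.1, 0, 0, 0, 0], [0.1, -0.02, -0.03, 0.1, 0], [0.1, -0.04, -0.08, 0.29, 0], [0.1, -0.03, -0.06, 0.29, 0], [0.1, -0.02, -0.04, 0.3, 0], [0.1, -0.01, -0.02, 0.3, 0], [0.1, 0, -0.01, 0.3, 0], [0.1, 0, 0.01, 0.3, 0], [0.1, 0.01, 0.03, 0.3, 0], [0.1, 0.02, 0.05, 0.3, 0], [0.1, 0, 0, 0, 0]]
  ]
}}

```text
t: 20.65
eef_pos: [0.5333, -0.0204, 0.2153]
tool_rot: [0.001, -0.531, 0.848, -0.0]
contact_force: [-4.2, 4.2, -1.9]
gripper_width: 0.237
grasp_force: 31.9
```

Emit:
{"fn": "servo_tool", "kwargs": {
  "motion": [
    [[0.1, 0.03, 0.06, 0.29, 0], [0.1, 0.04, 0.08, 0.29, 0], [0.1, 0.05, 0.1, 0.28, 0], [0.1, 0.06, 0.12, 0.27, 0], [0.1, 0.06, 0.13, 0.26, 0], [0.1, 0.07, 0.15, 0.25, 0], [0.1, 0.08, 0.16, 0.24, 0], [0.1, 0.09, 0.18, 0.23, 0], [0.1, 0, 0, 0, 0]]
  ]
}}

```text
t: 21.55
eef_pos: [0.5528, 0.0194, 0.2995]
tool_rot: [0.0, -0.531, 0.848, -0.0]
contact_force: [-5.9, 3.1, 0.6]
gripper_width: 0.245
grasp_force: 33.6
```

```bash
python3 -c "
from h import *
o=st(); p=toP(o['eef_pos'])[0]; print(np.hypot(p[0],o['eef_pos'][2]*1000-173), np.radians(50)-(np.arctan2(o['eef_pos'][2]*1000-173,-p[0])))"
```

```text
t 21.55 tcp [0.5528 0.0194 0.2995] press [[-130.7  -95. ]] ydir 154.11 F [-5.9  3.1  0.6] g 0.245 33.6 q [ 0.75  0.48 -1.19  1.74  0.47  1.25  2.13]
181.90340019389797 0.10334240164843145
```

Lever is back up at about 0.10. Release it and clear upward.

Emit:
{"fn": "servo_tool", "kwargs": {
  "motion": [
    [[0.5, 0, 0, 0, 0], [0.9, 0, 0, 0, 0], [0.9, 0, 0, 0, 0], [0.9, 0, 0, 0, 0], [0.9, 0, 0, 0, 0], [0.9, 0, 0, 0.3, 0], [0.9, 0, 0, 0.6, 0], [0.9, 0, 0, 0.6, 0], [0.9, 0, 0, 0.6, 0], [0.9, 0, 0, 0.5, 0], [0.9, -0.1, -0.5, 0, 0], [0.9, -0.2, -0.8, 0, 0], [0.9, -0.2, -0.8, 0, 0], [0.9, -0.2, -0.8, 0, 0], [0.9, 0, -0.8, 0, 0], [0.9, 0, -0.4, 0, 0], [0.9, 0, 0, 0, 0], [0.9, 0, 0, 0, 0]]
  ]
}}

```text
t: 23.35
eef_pos: [0.5246, -0.1445, 0.4021]
tool_rot: [0.0, -0.531, 0.848, 0.0]
contact_force: [-0.6, 1.5, 0.4]
gripper_width: 0.9
grasp_force: 0.0
```

Run:
```python
from h import *
st()
V=[]
for n in('top','side'):
    p,d=bot.read_camera(n); V.append(p[:,:,::-1])
a=cv2.resize(V[0][220:320,225:355],(455,350),interpolation=2); b=cv2.resize(V[1][165:310,235:345],(330,435),interpolation=2)
m=np.zeros((435,790,3),np.uint8); m[:350,:455]=a; m[:,460:]=b; cv2.imwrite("pics/crop5.png",m)
img=V[0].astype(int); b,g,r=img[:,:,0],img[:,:,1],img[:,:,2]
m=((r>100)&(r-b>40)).astype(np.uint8)*255; w=np.zeros_like(m); w[250:320,275:345]=1; m*=w
c=max(cv2.findContours(m,0,cv2.CHAIN_APPROX_NONE)[0],key=cv2.contourArea).reshape(-1,2)+0.
q=toP(onplane('top',c,.073)); print("toe tan min",q[:,0].min())
for x in range(-163,-30,24):
    t=q[(q[:,0]>=x)&(q[:,0]<x+12)]
    if len(t)>1: print(x+6,t[:,1].max().round(1),t[:,1].min().round(1))
```

```text
t 23.35 tcp [ 0.5246 -0.1445  0.4021] press [[-290.3 -141.7]] ydir 154.11 F [-0.6  1.5  0.4] g 0.9 0.0 q [ 1.12  0.38 -1.26  1.61  0.37  1.42  2.52]
toe tan min -158.80179520272802
-157 23.7 -23.1
-133 31.7 -29.3
-109 31.5 -31.1
-85 26.8 -26.0
-61 26.5 -26.4
-37 24.6 -25.4
```

View pics/crop5.png

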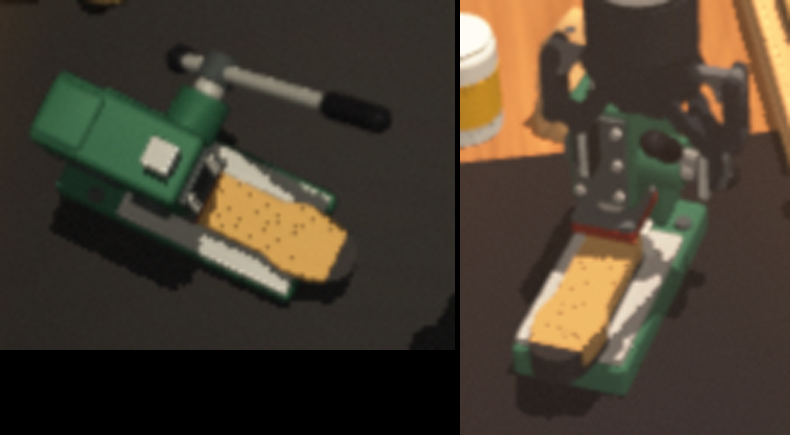

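The lever is up with its grip at crop (357,112), and the sole has not moved: every edge matches the earlier measurement. The arm is clear of everything.

```bash
python3 -c "
from station import bot
print(bot.hand_in())"
```

```text
the job is handed in; nothing more can be done
None
```

I turned the sole, set its heel home in the stop, pressed it once with the lever right down (about 1.2 rad) and put the lever back up (about 0.1 rad); the job is handed in at about 23 s, but hand-in gave no verdict, and the pad's squeeze force was not measured directly.

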